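# Put the baking kit away and hold the tin open

## Robot

A 6-joint arm with a two-finger parallel gripper is mounted at the origin on the work surface. World frame = base frame: x ahead of the robot, y to its left, z up, the work surface at z = 0. Lengths are in m, angles in degrees, forces in N, time in s.
With the tool pointing down it reaches from about 0.275 to 0.725 m from the base axis. Payload 5.6 kg.
Tool frame: the origin (TCP) lies on the mounting face of the last link; the fingertips stand 173 mm ahead of it and the grasp point (between the pads) lies 155 mm ahead of it; z points along the fingers, x is the direction in which the jaws open and shut, and the axes are right-handed (so a half turn about z gives the same grasp; the last joint's range is limited). The gripper opens to 85 mm and grips with 20 to 120 N. Pads are 22 mm wide; open, the fingers measure 114 mm over their backs; the gripper's body (76 mm by 85 mm) begins 54 mm behind the grasp point. The pads swing forward as they close: fully open they stand 13 mm farther back than shut.
Start: joints at [83.285, 14.616, 6.199, 0, -81.583, -16.306], TCP at [0.215, 0.506, 0.405] pointing down, gripper open.
Joint ranges: [-168.99, 168.99], [-69.2, 112.95], [-62.41, 85.93], [-164.36, 98.24], [-168.68, -3.75], [-174.98, 174.98]. Speed limits (degrees/s): [147.25, 147.25, 180, 180, 180, 180].

## Interface

Orientations are given as a 3x3 rotation matrix whose columns are the frame's x, y, z axes.
In Python, from plant import ctrl gives the robot as it stands. The module is installed in compiled form; this text tells all that it offers.
- The arm moves only by the shell command python3 -m jog 'ROWS' [FORCE]. ROWS is JSON, one flat list of numbers, 7 for each row, row after row: the shift along the world's x, y, z in mm, then the turn, a rotation vector about the world's x, y, z in degrees, then the closure, from -1 (fully open) to 1 (shut), so that 0 is half open. In form: [tx, ty, tz, wx, wy, wz, jaw, tx, ty, tz, wx, wy, wz, jaw, ...]. A call has 1 to 10 rows; each row shifts and turns the commanded pose from where the row before left it; what a row does not reach is not made up. A row lasts 1/12 s, in which the tool goes at most 41.7 mm and 7.16 degrees, less where a joint would pass 70% of its speed; a pose out of reach is approached as far as the arm can. A call with a gripper value outside its range is refused whole. The fingers move at their own pace and stop on an object; FORCE is the grip in N (left out, the last holds). Time passes only in rows, so rows that do not move let the fingers close. It gives the time, the measured TCP pose, the force and the opening at its end, in the units of the state.
- ctrl.state(): the state, without advancing time (a new reading comes with each control period).
- ctrl.grab_frame(name): name is "scene" or "top" or "wrist"; returns a dict with "img" (420x560x3 uint8, red, green, blue), "fx", "fy", "cx", "cy" (pixels), "rvec" (rotation vector, rad) and "tvec" (3), from world to camera coordinates, as OpenCV has them. Camera axes: x right, y down, z forward; pixel columns grow to the right and rows downward; lengths in m; the calibration is good to about 2 mm. A picture is of the moment at which its call begins. There is no depth.
- ctrl.finish_job(): hands the job in, once; it reports no verdict.
The state is a dict: "clock": time; "joint_pos": joint angles; "joint_velocities": joint speeds; "effort": joint torques, N m; "tool_pos": TCP position; "tcp_rot": TCP orientation; "wrist_force": force on the tool from outside, world axes, zero at the start; "wrist_torque": the same for the moment, N m; "grip_width": opening from 0.0 (shut) to 1.0 (fully open).
Only numpy, scipy, OpenCV 4.12 (cv2) and the standard library are available. Lean on these libraries where they do the work, as an engineer would, in place of code of your own. Each camera call takes 0.05 s, during which the arm holds its last target.

## Task

Help me put the baking kit away: first set the two loose piping nozzles and the loose biscuit cutter down in the two wooden trays, each in the tray that already holds one of its kind, and leave those in there too. Then lift the sprung lid of the white tin by its bow handle and hold it at 60 degrees from shut (within about 5) so that I can reach in from the other side; it snaps shut if let go, so finish while still holding it there. Leave the bowl, the mug and the jar where they stand.

Things in the scene. Friction and masses are not known exactly. Their poses are not given: they have to be found in the camera images.
- nozzle_a: Loose plain steel piping nozzle, 34 mm across (37 mm at a thin rim at its very foot, which is only looks): straight skirt up to 24 mm, then a cone up to a 16 mm wide tip at 55 mm; 30 g. Origin at the centre of its underside, z up through the tip. Starts standing on the worktop.
- nozzle_b: Loose plain steel piping nozzle, 34 mm across (37 mm at a thin rim at its very foot, which is only looks): straight skirt up to 24 mm, then a cone up to a 16 mm wide tip at 55 mm; 30 g. Origin at the centre of its underside, z up through the tip. Starts standing on the worktop.
- cutter: Loose rectangular finger-biscuit cutter of sheet steel, an open frame 40 mm wide along its own x, 64 mm long along its own y, 28 mm high, walls 2.5 mm; 50 g. Origin at the centre of its underside, z up. Starts lying flat on the worktop.
- nozzle_tray: Low fixed plywood tray, 160 mm along its x, 130 mm along its y, 35 mm high, walls and floor 4 mm thick (inside 152 x 122 mm), open above. Origin at the centre of its underside. The two trays look alike and may have changed places; this one already holds a nozzle.
- cutter_tray: Low fixed plywood tray, 160 mm along its x, 130 mm along its y, 35 mm high, walls and floor 4 mm thick (inside 152 x 122 mm), open above. Origin at the centre of its underside. The two trays look alike and may have changed places; this one already holds a cutter.
- nozzle_sample: The nozzle already in its tray, loose, standing about 45 mm from the tray's centre towards the tray's +x end; plain steel piping nozzle, 34 mm across (37 mm at a thin rim at its very foot, which is only looks): straight skirt up to 24 mm, then a cone up to a 16 mm wide tip at 55 mm; 30 g. Origin at the centre of its underside, z up through the tip. 
- cutter_sample: The cutter already in its tray, loose, lying about 45 mm from the tray's centre towards the tray's +x end, its length across the tray; rectangular finger-biscuit cutter of sheet steel, an open frame 40 mm wide along its own x, 64 mm long along its own y, 28 mm high, walls 2.5 mm; 50 g. Origin at the centre of its underside, z up. 
- tin: White painted steel tin, fixed to the worktop, 140 mm along its x, 220 mm along its y, 90 mm high, empty. Origin at the centre of its underside; its +x side points away from the robot (turned up to 0.25 rad).
- lid (a joint): Lid angle in rad: 0 shut (lid level on the tin), growing as the far (+x) edge rises and swings back towards the robot, stop at 1.75; 60 degrees = 1.047. The hinge runs along the tin's y at its robot-side (-x) rim. The lid is a plate 140 x 220 x 8 mm of about 0.35 kg; gravity and a spring (about 0.15 N m at shut, 0.3 N m at 60 degrees) shut it from any angle: about 2 to 3 N at the bar.
- lid_bar (a point): Middle of the handle's cross bar: a round steel bar 10 mm thick and 100 mm long, parallel to the hinge, which together with two 10 mm side bars makes a bow lying in the lid's plane, 45 mm beyond the lid's free edge. The window between bar and lid edge is 40 mm by 90 mm clear, open through, with nothing under it. Distance from the hinge line 185 mm. 94.5 mm above the worktop when shut. Frame turns with the lid: y along the bar, x away from the hinge.
- lid_hinge (a point): Middle of the hinge axis, on the tin's robot-side rim, 90.5 mm above the worktop (so the shut bar lies 185 mm out and 4 mm above it).
- bowl: Blue mixing bowl, rim 170 mm across, 75 mm high, not to be disturbed. Origin under its centre.
- mug: White mug, 80 mm across, 90 mm high, handle on its +y side, not to be disturbed. Origin under its centre.
- jar: Amber glass jar with a steel cap, 66 mm across, 100 mm high, not to be disturbed. Origin under its centre.

How it is judged:
By the outcome, as a careful person would: the job done as asked, in the order asked, and still so for the second after the job is handed in, while the arm keeps its last pose, push and grip.
It also fails if it takes over 64 s, if anything falls off the work surface, if the arm or the gripper's body presses on something with over 40 N, if the wrist force passes 120 N, or if a joint passes its speed limit or range.

## Working session

There is one attempt and no reset: what is moved stays moved. The work goes in short steps, Python scripts to look and compute and a shell command to move; the robot and the scene stay as the last step left them, time stands still between calls to the robot, and variables do not carry over. Pictures are saved under pics/ and viewed, and the job is handed in when it is done.

```bash
mkdir -p pics
python3 - <<'E'
from plant import ctrl
import cv2
s=ctrl.state();print({k:s[k] for k in s})
for n in("scene","top","wrist"):
    f=ctrl.grab_frame(n);cv2.imwrite(f"pics/{n}0.png",f["img"][:,:,::-1]);print(n,f["fx"],f["fy"],f["cx"],f["cy"],f["rvec"],f["tvec"])
E
```

```text
{'clock': 0.0, 'joint_pos': array([ 8.32839513e+01,  1.46524584e+01,  6.13207500e+00, -2.92455876e-02,
       -8.15839964e+01, -1.63057243e+01]), 'joint_velocities': array([-0.04824337,  0.04006415,  0.00079735,  0.02416631, -0.0393863 ,
       -0.00489823]), 'effort': array([-1.52432658e-04, -3.86623049e+01,  2.37949133e+01,  5.36535278e+00,
       -6.00493076e-03,  8.18472330e-06]), 'tool_pos': array([0.21496387, 0.5060677 , 0.40380515]), 'tcp_rot': array([[-3.91149405e-01, -9.20326916e-01, -7.14522065e-04],
       [-9.20325252e-01,  3.91150057e-01, -1.75019811e-03],
       [ 1.89023977e-03, -2.69962497e-05, -9.99998213e-01]]), 'wrist_force': array([0.73085832, 0.4659031 , 0.22488686]), 'wrist_torque': array([-0.00737056, -0.03270553,  0.03236954]), 'grip_width': 0.9992785185092984}
scene 529.7620631784888 529.7620631784888 275.66789526410844 209.26184335898589 [ 2.13360596  0.5520927  -0.29892455] [-0.46252558 -0.08086348  1.80659838]
top 538.6786592437994 538.6786592437994 282.1341262938591 210.15712445175797 [ 2.11510393 -2.16350846  0.14913632] [7.87296868e-04 5.45534604e-01 1.78618014e+00]
wrist 290.82496709448463 290.82496709448463 276.5584146039783 209.62808927345796 [-1.62727553  2.45923267  0.37551528] [ 0.54774775 -0.03984411  0.38056814]
```

View pics/scene0.png

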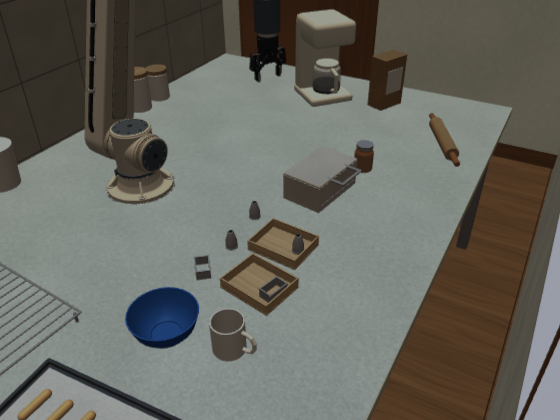

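View pics/top0.png

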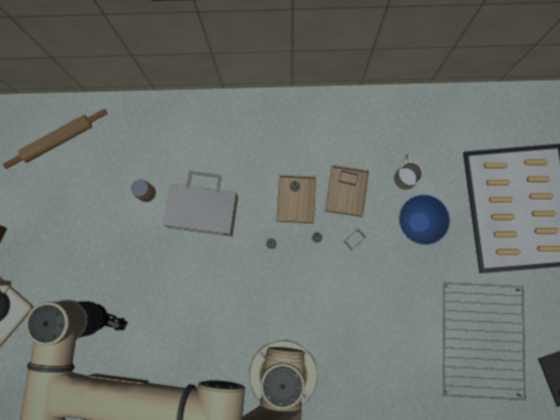

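View pics/wrist0.png

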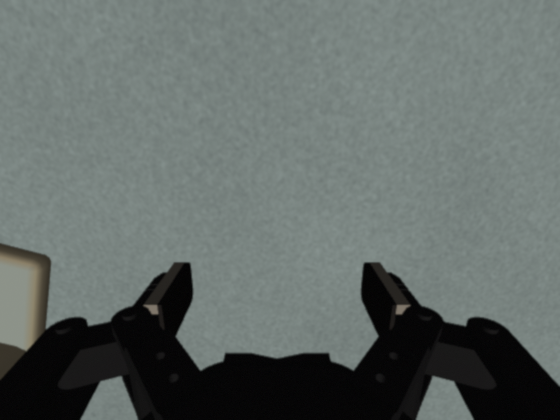

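The top view shows the tin at about (200,208) with its bow upwards. The nozzle tray is at (296,199) and the cutter tray at (347,191). The loose nozzles are at (271,243) and (317,237), and the cutter is at (355,239). Next I'll zoom in and measure.

```bash
cat > h.py <<'E'
import numpy as np, cv2
from plant import ctrl
from scipy.spatial.transform import Rotation as Rn
def ray(f,u,v,z):
    R,_=cv2.Rodrigues(np.array(f["rvec"],float));t=np.array(f["tvec"],float)
    d=R.T@np.array([(u-f["cx"])/f["fx"],(v-f["cy"])/f["fy"],1]);c=-R.T@t
    return c+d*(z-c[2])/d[2]
def proj(f,P):
    K=np.array([[f["fx"],0,f["cx"]],[0,f["fy"],f["cy"]],[0,0,1.]])
    return cv2.projectPoints(np.array(P,float).reshape(-1,1,3),np.array(f["rvec"],float),np.array(f["tvec"],float),K,None)[0][:,0]
def crop(f,name,x0,y0,x1,y1,k):
    im=f["img"][y0:y1,x0:x1,::-1]
    cv2.imwrite("pics/"+name,cv2.resize(im,None,fx=k,fy=k,interpolation=cv2.INTER_CUBIC))
def st():
    s=ctrl.state();R=np.array(s["tcp_rot"]);print("t",round(s["clock"],2),"tcp",np.round(np.array(s["tool_pos"])*1000,1),"grasp",np.round((np.array(s["tool_pos"])+R[:,2]*.155)*1000,1),"R",np.round(R,3).tolist(),"F",np.round(s["wrist_force"],1),"T",np.round(s["wrist_torque"],2),"w",round(s["grip_width"],3),"q",np.round(s["joint_pos"],1))
E
python3 - <<'E'
from h import *
f=ctrl.grab_frame("top");crop(f,"t1.png",250,150,385,260,5.9)
crop(f,"t2.png",125,160,250,245,6)
f=ctrl.grab_frame("scene");crop(f,"s1.png",180,185,330,315,5)
crop(f,"s2.png",270,130,390,220,6)
E
```

```text
(no output)
```

View pics/t1.png

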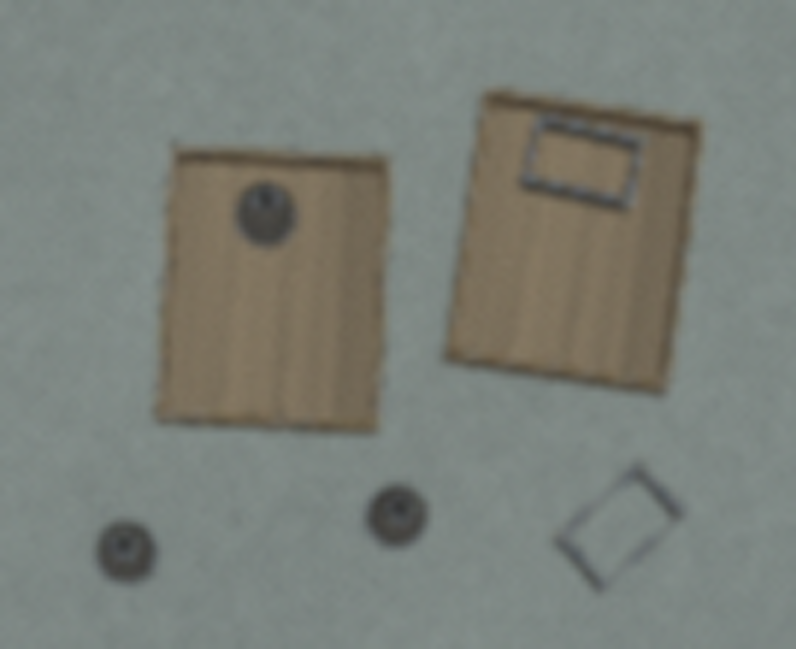

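View pics/t2.png

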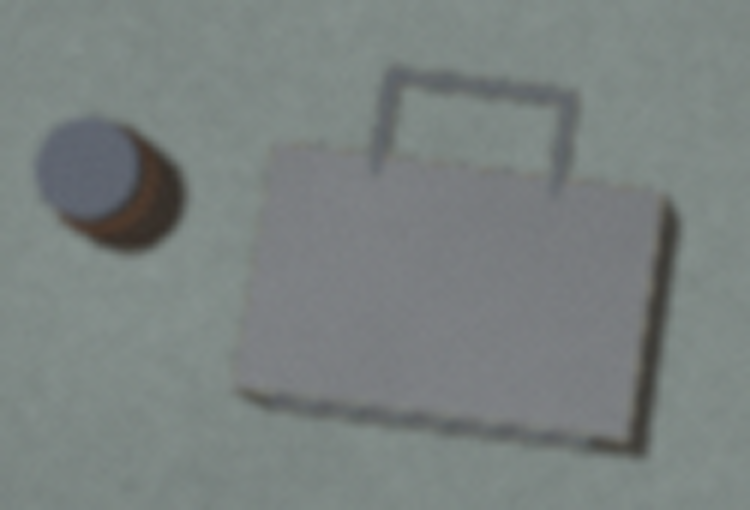

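View pics/s1.png

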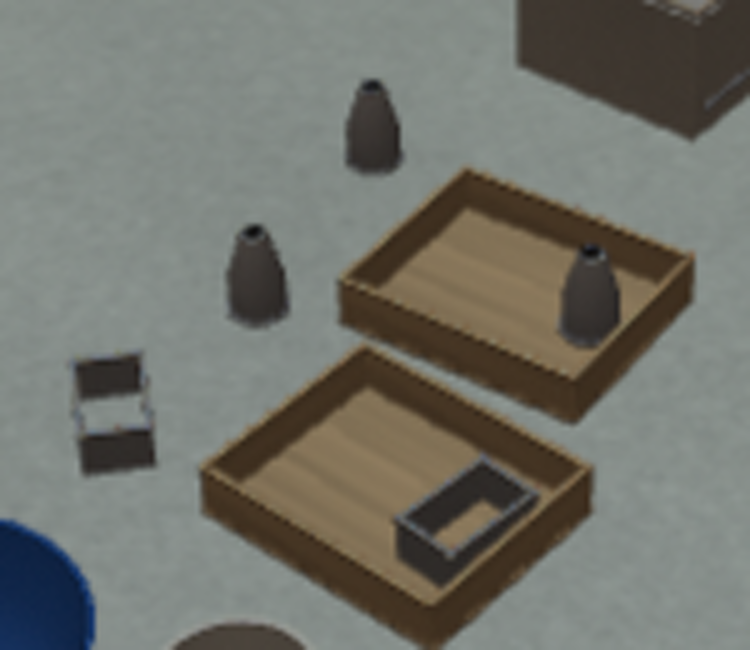

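View pics/s2.png

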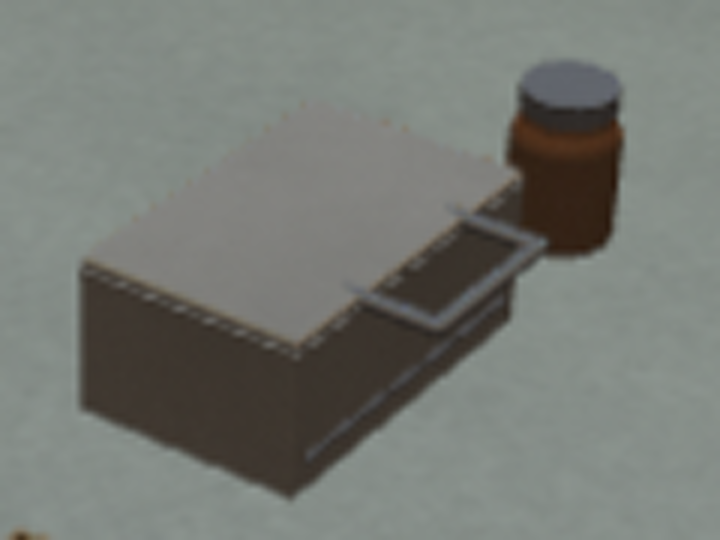

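The zoomed views show the tray rims, nozzle tips, cutter corners and bow clearly, so I'll convert those to positions.

```bash
cat > m.py <<'E'
from h import *
ft=ctrl.grab_frame("top");fs=ctrl.grab_frame("scene")
def T(p,z,o=(250,150),k=5.9): return np.round(1000*ray(ft,o[0]+(p[0]+.5)/k-.5,o[1]+(p[1]+.5)/k-.5,z),1)[:2]
def S(p,z,o=(180,185),k=5): return np.round(1000*ray(fs,o[0]+(p[0]+.5)/k-.5,o[1]+(p[1]+.5)/k-.5,z),1)[:2]
print("nA tip",T((122,543),.055),S((373,86),.055)," base",T((127,556),.0))
print("nB tip",T((400,507),.055),S((253,231),.055)," base",T((396,519),.0))
print("nS tip",T((264,201),.059),S((591,251),.059))
c=[T(p,.028) for p in((638,466),(683,516),(602,591),(557,541))];print("cut top view",c,np.mean(c,0))
c=[S(p,.028) for p in((143,352),(73,362),(80,433),(152,422))];print("cut scene",c,np.mean(c,0))
c=[T(p,.035) for p in((175,152),(388,156),(379,432),(156,422))];print("ntray",c,np.mean(c,0))
c=[S(p,.035) for p in((468,170),(692,256),(576,381),(340,282))];print("ntray s",c,np.mean(c,0))
c=[T(p,.035) for p in((486,94),(700,123),(664,392),(447,359))];print("ctray",c,np.mean(c,0))
c=[S(p,.035) for p in((367,346),(592,468),(434,605),(203,468))];print("ctray s",c,np.mean(c,0))
c=[T(p,.032) for p in((543,117),(640,142),(627,208),(523,184))];print("csample",c,np.mean(c,0))
o=(125,160);k=6
print("lid corners",[T(p,.0985,o,k) for p in((270,147),(668,192),(640,445),(238,393))])
b=[T(p,.0945,o,k) for p in((393,74),(573,97))];print("bar",b,np.mean(b,0))
o=(270,130);k=6
b=[S(p,.0945,o,k) for p in((540,245),(435,323))];print("bar s",b,np.mean(b,0))
print("lid s",[S(p,.0985,o,k) for p in((520,175),(297,347),(82,262))])
print("jar",T((87,167),.1,(125,160),6),S((571,85),.1,o,k))
E
python3 m.py
```

```text
nA tip [438.1  30.2] [436.3  34.6]  base [435.5  29.2]
nB tip [ 454.9 -127.5] [ 451.6 -122.3]  base [ 453.5 -128. ]
nS tip [632.3 -54.9] [631.  -51.4]
cut top view [array([ 478.2, -266.4]), array([ 448.7, -291. ]), array([ 406.8, -242.8]), array([ 436. , -218.3])] [ 442.425 -254.625]
cut scene [array([ 437.7, -214.3]), array([ 408.8, -239.7]), array([ 446.8, -284.9]), array([ 475.4, -259.3])] [ 442.175 -249.55 ]
ntray [array([667.4,  -4.2]), array([ 662. , -128.1]), array([ 500.4, -117.9]), array([509.2,  10. ])] [584.75 -60.05]
ntray s [array([516.6,  10.4]), array([ 6.7e+02, -5.0e-01]), array([ 662.2, -128.6]), array([ 505.6, -117.1])] [588.6  -58.95]
ctray [array([ 697.5, -186.3]), array([ 677.2, -310.1]), array([ 519.8, -282.2]), array([ 541.9, -158.3])] [ 609.1   -234.225]
ctray s [array([ 548.1, -157.7]), array([ 701.2, -185.3]), array([ 678.5, -309. ]), array([ 524.2, -282.1])] [ 613.    -233.525]
csample [array([ 683.7, -219.3]), array([ 667.4, -275.1]), array([ 628.5, -265.9]), array([ 644.1, -206.2])] [ 655.925 -241.625]
lid corners [array([632.9, 359.1]), array([602.3, 139.3]), array([462.8, 155.8]), array([496.3, 375.3])]
bar [array([673.4, 291.9]), array([657.9, 191.9])] [665.65 241.9 ]
bar s [array([671.6, 297.9]), array([653.3, 200.5])] [662.45 249.2 ]
lid s [array([636.3, 355.4]), array([603.4, 140.8]), array([468.6, 161.2])]
jar [623.8 459.9] [623.6 462.7]
```

Both views agree to about 4 mm. nA is at (437,32), nB at (453,-125) and the cutter at (442,-252), with its short axis at 40°. The nozzle tray is at (587,-60), yaw -4°, and the cutter tray at (611,-234), yaw -10°. The bar is at (664,245), tin yaw -8.5°. Moving to nozzle A first.

```bash
python3 -m jog '[16,-34,0,0,0,-5,-0.4,16,-34,0,0,0,-5,-0.4,16,-34,0,0,0,-5,-0.4,16,-34,0,0,0,-5,-0.4,16,-34,0,0,0,-5,-0.4,16,-34,0,0,0,-5,-0.4,16,-34,0,0,0,-5,-0.4,16,-34,0,0,0,-5,-0.4,16,-34,0,0,0,-5,-0.4,16,-34,0,0,0,-5,-0.4]' 30; python3 -c "
from h import *
st()"
```

```text
clock: 1.18
tool_pos: [0.3752, 0.1643, 0.405]
tcp_rot: [[-0.958, -0.288, 0.001], [-0.288, 0.958, 0.001], [-0.001, 0.0, -1.0]]
wrist_force: [1.1, 0.9, -0.4]
grip_width: 0.697
t 1.18 tcp [375.2 164.3 405. ] grasp [375.3 164.5 250. ] R [[-0.958, -0.288, 0.001], [-0.288, 0.958, 0.001], [-0.001, 0.0, -1.0]] F [ 1.1  0.9 -0.4] T [ 0.06 -0.11  0.  ] w 0.697 q [ 45.8  -1.6 -12.4  -0.  -79.2 -29. ]
```

```bash
python3 -m jog '[10,-22,-25,0,0,-3.5,-0.4,10,-22,-25,0,0,-3.5,-0.4,10,-22,-25,0,0,-3.5,-0.4,10,-22,-25,0,0,-3.5,-0.4,11,-22,-25,0,0,-3.5,-0.4,11,-22,-25,0,0,-3.5,-0.4,0,0,0,0,0,0,-0.4,0,0,0,0,0,0,-0.4]'; python3 -c "
from h import *
st()
f=ctrl.grab_frame('wrist');crop(f,'w1.png',0,0,560,420,1)
print(proj(f,[(.437,.032,.055),(.437,.032,0)]))
"
```

```text
clock: 1.85
tool_pos: [0.4369, 0.0331, 0.2534]
tcp_rot: [[-0.997, 0.072, -0.003], [0.072, 0.997, -0.001], [0.003, -0.002, -1.0]]
wrist_force: [-0.1, 0.6, -0.3]
grip_width: 0.705
t 1.85 tcp [436.9  33.1 253.4] grasp [436.4  32.9  98.4] R [[-0.997, 0.072, -0.003], [0.072, 0.997, -0.001], [0.003, -0.002, -1.0]] F [-0.1  0.6 -0.3] T [ 0.06 -0.01  0.01] w 0.705 q [ 25.    8.4 -25.    0.  -56.7 -29.1]
[[273.4299915  245.74761136]
 [273.91329873 217.56871663]]
```

View pics/w1.png

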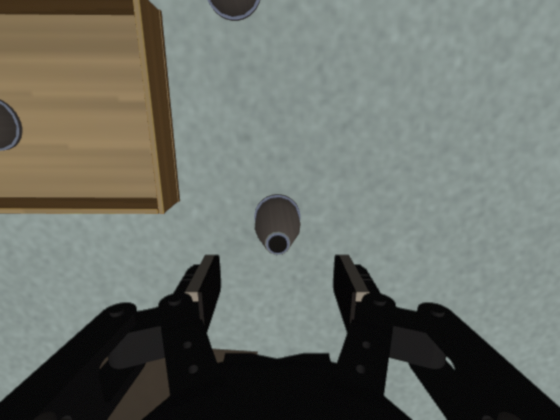

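The nozzle tip is at (277,243) in the wrist view, predicted at (273,246), so the error is only a couple of mm.

```bash
python3 -c "
from h import *
f=ctrl.grab_frame('wrist');print(ray(f,277.5,243.5,.055),ray(f,277.5,214.5,0.012),ray(f,234,3,0.0))"
```

```text
[0.43524836 0.0322208  0.055     ] [0.43473855 0.02710203 0.012     ] [ 4.53512592e-01 -1.18265902e-01 -2.77555756e-17]
```

```bash
python3 -m jog '[-1,-1.5,-26,0,0,0,-0.4,0,0,-27,0,0,0,-0.4,0,0,-20,0,0,0,-0.4,0,0,-6,0,0,0,-0.4,0,0,0,0,0,0,0.3,0,0,0,0,0,0,0.4,0,0,0,0,0,0,0.5,0,0,0,0,0,0,0.5,0,0,0,0,0,0,0.5]' 30; python3 -c "
from h import *
st()"
```

```text
clock: 2.7
tool_pos: [0.4369, 0.0332, 0.1773]
tcp_rot: [[-0.998, 0.07, 0.003], [0.07, 0.998, 0.001], [-0.003, 0.002, -1.0]]
wrist_force: [-2.0, 1.2, 7.8]
grip_width: 0.384
t 2.7 tcp [436.9  33.2 177.3] grasp [437.4  33.4  22.3] R [[-0.998, 0.07, 0.003], [0.07, 0.998, 0.001], [-0.003, 0.002, -1.0]] F [-2.   1.2  7.8] T [0.8  0.69 0.05] w 0.384 q [ 25.   14.4 -31.3   0.  -44.1 -29. ]
```

```bash
python3 -m jog '[0,0,0,0,0,0,1,0,0,8,0,0,0,1,0,0,25,0,0,0,1,0,0,35,0,0,0,1,0,0,30,0,0,0,1,0,0,0,0,0,0,1]'; python3 -c "
from h import *
st()
f=ctrl.grab_frame('wrist');crop(f,'w2.png',0,0,560,420,1)
f=ctrl.grab_frame('scene');crop(f,'s3.png',200,150,320,270,5)
"
```

```text
clock: 3.2
tool_pos: [0.438, 0.033, 0.2805]
tcp_rot: [[-0.998, 0.069, 0.012], [0.069, 0.998, 0.003], [-0.011, 0.003, -1.0]]
wrist_force: [1.3, 0.1, -0.5]
grip_width: 0.384
t 3.2 tcp [438.   33.  280.5] grasp [439.8  33.4 125.5] R [[-0.998, 0.069, 0.012], [0.069, 0.998, 0.003], [-0.011, 0.003, -1.0]] F [ 1.3  0.1 -0.5] T [ 0.07 -0.15  0.02] w 0.384 q [ 25.    6.6 -22.8   0.2 -59.9 -29. ]
```

View pics/w2.png

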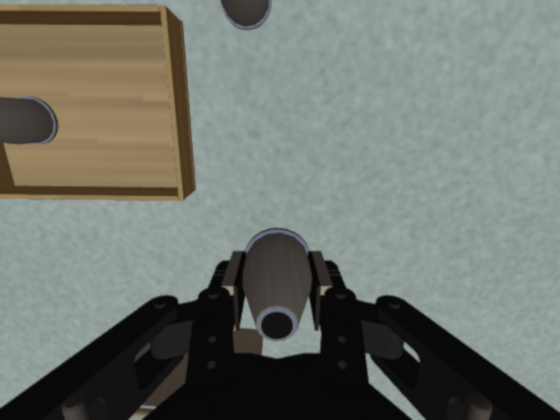

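View pics/s3.png

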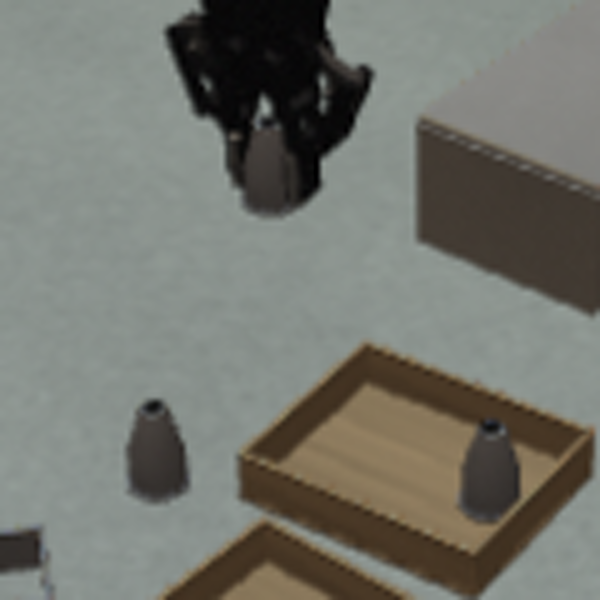

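Held upright with width 0.384. Carrying it to the near-left part of the nozzle tray.

```bash
python3 -m jog '[25,-12.5,0,0,0,0,1,33,-16.5,0,0,0,0,1,33,-16.5,0,0,0,0,1,32,-16,0,0,0,0,1,0,0,-30,0,0,0,1,0,0,-30,0,0,0,1,0,0,-20,0,0,0,1,0,0,0,0,0,0,1]'; python3 -c "
from h import *
st()
f=ctrl.grab_frame('scene');crop(f,'s4.png',200,170,340,310,5)
"
```

```text
clock: 3.97
tool_pos: [0.5564, -0.0294, 0.1879]
tcp_rot: [[-0.997, 0.072, -0.012], [0.072, 0.997, -0.001], [0.012, -0.002, -1.0]]
wrist_force: [-0.3, 0.1, -1.1]
grip_width: 0.384
t 3.97 tcp [556.4 -29.4 187.9] grasp [554.6 -29.5  32.9] R [[-0.997, 0.072, -0.012], [0.072, 0.997, -0.001], [0.012, -0.002, -1.0]] F [-0.3  0.1 -1.1] T [ 0.01  0.09 -0.02] w 0.384 q [ 13.   24.9 -12.5  -0.1 -53.3 -17.1]
```

View pics/s4.png

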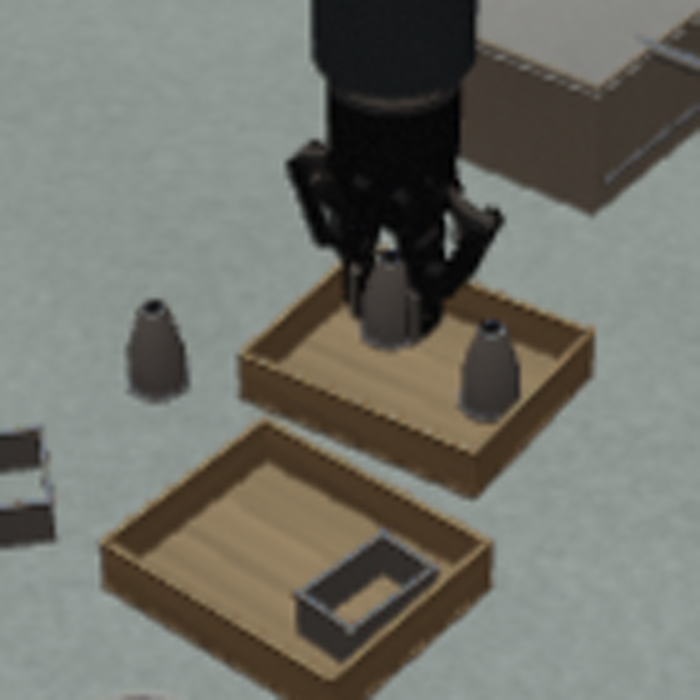

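```bash
python3 -m jog '[4,0,-3,0,0,0,1,0,0,-2,0,0,0,1,0,0,-1,0,0,0,1,0,0,0,0,0,0,1]'; python3 -c "
from h import *
st()"
```

```text
clock: 4.35
tool_pos: [0.5633, -0.0286, 0.1886]
tcp_rot: [[-0.998, 0.07, 0.002], [0.07, 0.998, 0.0], [-0.002, 0.0, -1.0]]
wrist_force: [-0.2, 0.3, -1.5]
grip_width: 0.389
t 4.35 tcp [563.3 -28.6 188.6] grasp [563.6 -28.6  33.6] R [[-0.998, 0.07, 0.002], [0.07, 0.998, 0.0], [-0.002, 0.0, -1.0]] F [-0.2  0.3 -1.5] T [-0.01  0.01 -0.01] w 0.389 q [ 13.   25.3 -11.8   0.  -52.8 -17. ]
```

```bash
python3 -m jog '[0,0,-3,0,0,0,1,0,0,-2,0,0,0,1,0,0,0,0,0,0,1,0,0,0,0,0,0,1]'; python3 -c "
from h import *
st()"
```

```text
clock: 4.68
tool_pos: [0.563, -0.0288, 0.1826]
tcp_rot: [[-0.998, 0.07, -0.0], [0.07, 0.998, -0.0], [0.0, -0.0, -1.0]]
wrist_force: [-0.2, -1.1, -0.9]
grip_width: 0.385
t 4.68 tcp [563.  -28.8 182.6] grasp [562.9 -28.8  27.6] R [[-0.998, 0.07, -0.0], [0.07, 0.998, -0.0], [0.0, -0.0, -1.0]] F [-0.2 -1.1 -0.9] T [-0.02 -0.06  0.  ] w 0.385 q [ 13.   25.7 -12.2   0.  -52.1 -17. ]
```

```bash
python3 -m jog '[0,0,-2,0,0,0,1,0,0,0,0,0,0,1,0,0,0,0,0,0,0.1,0,0,0,0,0,0,-0.1,0,0,0,0,0,0,-0.1,0,0,0,0,0,0,-0.1,0,0,20,0,0,0,-0.1,0,0,35,0,0,0,-0.1,0,0,35,0,0,0,-0.1,0,0,0,0,0,0,-0.4]'; python3 -c "
from h import *
st()
f=ctrl.grab_frame('wrist');crop(f,'w3.png',0,0,560,420,1)
"
```

```text
clock: 5.52
tool_pos: [0.5654, -0.0289, 0.2781]
tcp_rot: [[-0.998, 0.069, 0.013], [0.069, 0.998, -0.0], [-0.013, 0.001, -1.0]]
wrist_force: [1.5, -1.0, 1.2]
grip_width: 0.677
t 5.52 tcp [565.4 -28.9 278.1] grasp [567.3 -28.9 123.1] R [[-0.998, 0.069, 0.013], [0.069, 0.998, -0.0], [-0.013, 0.001, -1.0]] F [ 1.5 -1.   1.2] T [-0.01 -0.18 -0.  ] w 0.677 q [ 13.   20.1  -5.1   0.2 -64.1 -17. ]
```

View pics/w3.png

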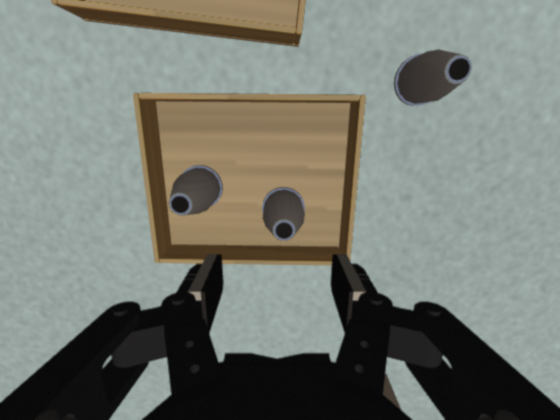

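Nozzle A stands in the tray at (284,230), next to the sample at (180,204). Nozzle B's tip is at (458,68).

```bash
python3 -c "
from h import *
f=ctrl.grab_frame('wrist');print(ray(f,458,68,.055),ray(f,284,230,.059),ray(f,180,204,.059))"
```

```text
[ 0.45088579 -0.12677559  0.055     ] [ 0.55972928 -0.03267488  0.059     ] [ 0.62793208 -0.05584825  0.059     ]
```

```bash
python3 -m jog '[-28,-24,0,0,0,0,-0.4,-28,-24,0,0,0,0,-0.4,-28,-24,0,0,0,0,-0.4,-27,-25,0,0,0,0,-0.4,0,0,-20,0,0,0,-0.4,0,0,0,0,0,0,-0.4,0,0,0,0,0,0,-0.4]'; python3 -c "
from h import *
st()
f=ctrl.grab_frame('wrist');crop(f,'w4.png',0,0,560,420,1)
"
```

```text
clock: 6.2
tool_pos: [0.4515, -0.1259, 0.2495]
tcp_rot: [[-0.997, 0.071, -0.003], [0.071, 0.997, -0.0], [0.003, -0.0, -1.0]]
wrist_force: [0.3, 0.6, 0.7]
grip_width: 0.7
t 6.2 tcp [ 451.5 -125.9  249.5] grasp [ 450.9 -125.9   94.5] R [[-0.997, 0.071, -0.003], [0.071, 0.997, -0.0], [0.003, -0.0, -1.0]] F [0.3 0.6 0.7] T [-0.03 -0.12 -0.01] w 0.7 q [  3.6  11.9 -21.2  -0.  -57.   -7.7]
```

View pics/w4.png

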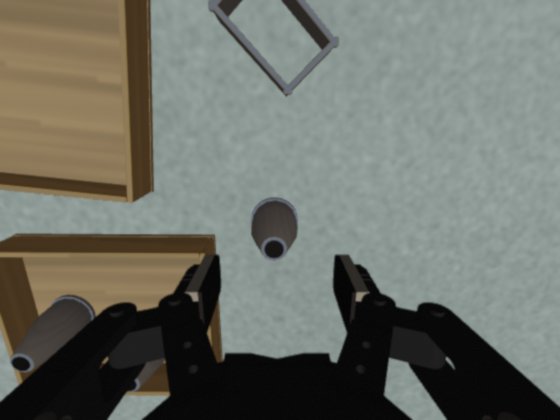

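Nozzle B is centred between the jaws, tip at (275,248). Descending to grip.

```bash
python3 -m jog '[0,0,-26,0,0,0,-0.4,0,0,-24,0,0,0,-0.4,0,0,-16,0,0,0,-0.4,0,0,-5,0,0,0,-0.4,0,0,0,0,0,0,0.3,0,0,0,0,0,0,0.4,0,0,0,0,0,0,0.6,0,0,0,0,0,0,1,0,0,0,0,0,0,1]' 30; python3 -c "
from h import *
st()"
```

```text
clock: 7.0
tool_pos: [0.4527, -0.1257, 0.1808]
tcp_rot: [[-0.998, 0.07, 0.003], [0.07, 0.998, 0.0], [-0.003, 0.0, -1.0]]
wrist_force: [0.4, 0.5, 2.2]
grip_width: 0.376
t 7.0 tcp [ 452.7 -125.7  180.8] grasp [ 453.1 -125.7   25.8] R [[-0.998, 0.07, 0.003], [0.07, 0.998, 0.0], [-0.003, 0.0, -1.0]] F [0.4 0.5 2.2] T [0.43 0.02 0.03] w 0.376 q [  3.7  17.1 -26.5   0.  -46.2  -7.7]
```

```bash
python3 -m jog '[0,0,8,0,0,0,1,0,0,25,0,0,0,1,0,0,35,0,0,0,1,0,0,30,0,0,0,1,0,0,0,0,0,0,1,0,0,0,0,0,0,1]'; python3 -c "
from h import *
st()"
```

```text
clock: 7.5
tool_pos: [0.4525, -0.1258, 0.2801]
tcp_rot: [[-0.998, 0.07, 0.005], [0.07, 0.998, 0.0], [-0.005, 0.001, -1.0]]
wrist_force: [-0.2, -0.4, -1.5]
grip_width: 0.381
t 7.5 tcp [ 452.5 -125.8  280.1] grasp [ 453.3 -125.8  125.1] R [[-0.998, 0.07, 0.005], [0.07, 0.998, 0.0], [-0.005, 0.001, -1.0]] F [-0.2 -0.4 -1.5] T [0.04 0.   0.04] w 0.381 q [  3.7  10.  -18.6   0.  -61.1  -7.7]
```

```bash
python3 -m jog '[22,8,0,0,0,0,1,28,11,0,0,0,0,1,28,11,0,0,0,0,1,26,10,0,0,0,0,1,0,0,0,0,0,0,1,0,0,-30,0,0,0,1,0,0,-30,0,0,0,1,0,0,-22,0,0,0,1,0,0,0,0,0,0,1,0,0,0,0,0,0,1]'; python3 -c "
from h import *
st()
f=ctrl.grab_frame('scene');crop(f,'s5.png',200,170,340,310,5)
"
```

```text
clock: 8.33
tool_pos: [0.5553, -0.086, 0.1945]
tcp_rot: [[-0.998, 0.07, -0.004], [0.07, 0.998, -0.001], [0.004, -0.001, -1.0]]
wrist_force: [0.7, -0.1, 0.7]
grip_width: 0.384
t 8.33 tcp [555.3 -86.  194.5] grasp [554.6 -86.1  39.5] R [[-0.998, 0.07, -0.004], [0.07, 0.998, -0.001], [0.004, -0.001, -1.0]] F [ 0.7 -0.1  0.7] T [-0.06 -0.08 -0.  ] w 0.384 q [  7.1  24.8 -11.6   0.  -53.9 -11.2]
```

View pics/s5.png

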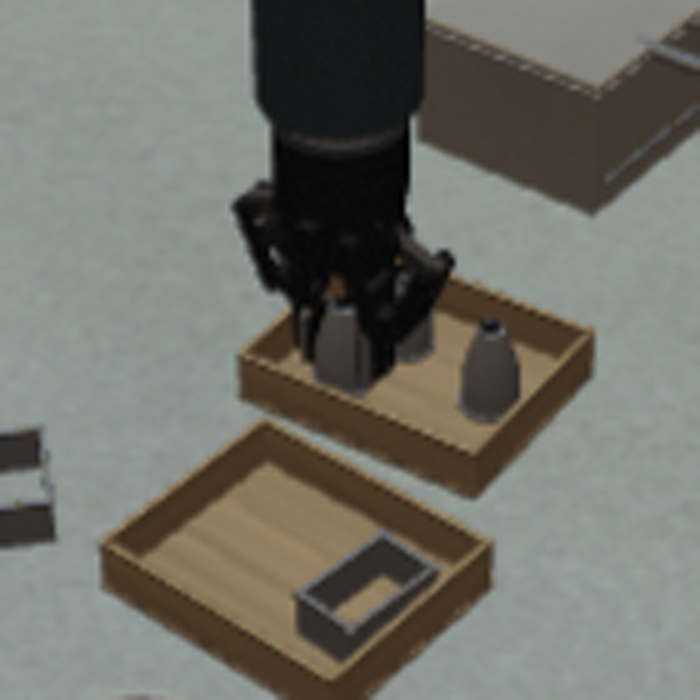

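Nozzle B hangs about 9 mm above the tray floor, clear of the walls. Setting it down.

```bash
python3 -m jog '[2,0,-4,0,0,0,1,0,0,-4,0,0,0,1,0,0,-1,0,0,0,1,0,0,0,0,0,0,1,0,0,0,0,0,0,1]'; python3 -c "
from h import *
st()"
```

```text
clock: 8.8
tool_pos: [0.5581, -0.0858, 0.187]
tcp_rot: [[-0.998, 0.07, 0.0], [0.07, 0.998, -0.0], [-0.0, 0.0, -1.0]]
wrist_force: [0.9, 0.3, -0.7]
grip_width: 0.382
t 8.8 tcp [558.1 -85.8 187. ] grasp [558.2 -85.8  32. ] R [[-0.998, 0.07, 0.0], [0.07, 0.998, -0.0], [-0.0, 0.0, -1.0]] F [ 0.9  0.3 -0.7] T [ 0.04 -0.01 -0.02] w 0.382 q [  7.1  25.5 -11.8   0.  -52.7 -11.1]
```

```bash
python3 -m jog '[0,0,-2.5,0,0,0,1,0,0,0,0,0,0,1,0,0,0,0,0,0,0.1,0,0,0,0,0,0,-0.1,0,0,0,0,0,0,-0.1,0,0,0,0,0,0,-0.1,0,0,20,0,0,0,-0.1,0,0,35,0,0,0,-0.1,0,0,35,0,0,0,-0.1,0,0,0,0,0,0,-0.5]'; python3 -c "
from h import *
st()
f=ctrl.grab_frame('wrist');crop(f,'w5.png',0,0,560,420,1)
"
```

```text
clock: 9.63
tool_pos: [0.5603, -0.0861, 0.2817]
tcp_rot: [[-0.998, 0.069, 0.013], [0.069, 0.998, -0.001], [-0.013, -0.001, -1.0]]
wrist_force: [1.8, -0.1, 0.6]
grip_width: 0.676
t 9.63 tcp [560.3 -86.1 281.7] grasp [562.2 -86.4 126.7] R [[-0.998, 0.069, 0.013], [0.069, 0.998, -0.001], [-0.013, -0.001, -1.0]] F [ 1.8 -0.1  0.6] T [-0.06 -0.17  0.01] w 0.676 q [  7.1  20.1  -4.6   0.2 -64.6 -11.1]
```

View pics/w5.png

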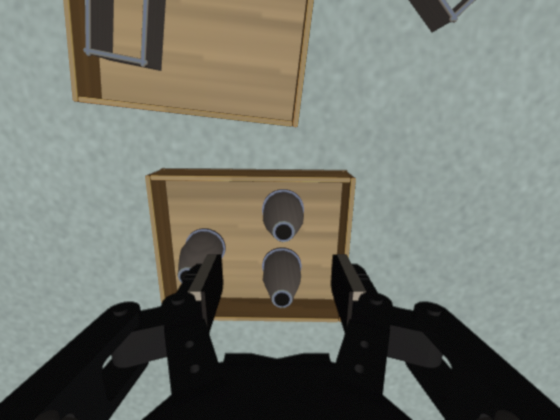

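Both loose nozzles now stand in the nozzle tray beside the sample. Next is the cutter.

```bash
python3 -m jog '[-16.5,-23.7,0,0,0,6.25,-0.5,-16.5,-23.7,0,0,0,6.25,-0.5,-16.5,-23.7,0,0,0,6.25,-0.5,-16.5,-23.7,0,0,0,6.25,-0.5,-16.5,-23.7,0,0,0,6.25,-0.5,-16.5,-23.7,0,0,0,6.25,-0.5,-16.5,-23.7,-20,0,0,6.25,-0.5,0,0,0,0,0,0,-0.5,0,0,0,0,0,0,-0.5]'; python3 -c "
from h import *
st()
f=ctrl.grab_frame('wrist');crop(f,'w6.png',0,0,560,420,1)
"
```

```text
clock: 10.43
tool_pos: [0.4411, -0.2525, 0.2526]
tcp_rot: [[-0.771, -0.637, -0.003], [-0.637, 0.771, 0.001], [0.002, 0.003, -1.0]]
wrist_force: [0.4, 0.5, -0.1]
grip_width: 0.749
t 10.43 tcp [ 441.1 -252.5  252.6] grasp [ 440.6 -252.3   97.6] R [[-0.771, -0.637, -0.003], [-0.637, 0.771, 0.001], [0.002, 0.003, -1.0]] F [ 0.4  0.5 -0.1] T [-0.01 -0.07  0.03] w 0.749 q [-12.1  15.8 -15.4  -0.  -59.   51.7]
```

View pics/w6.png

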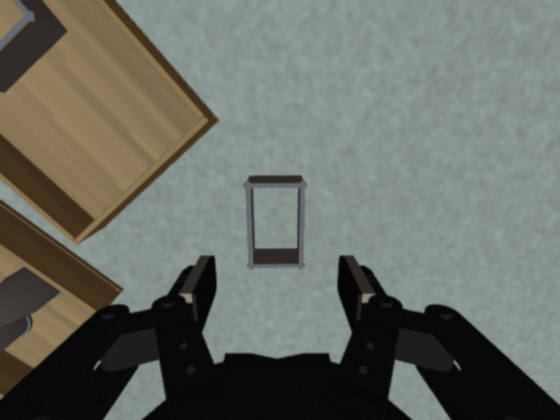

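```bash
python3 -c "
from h import *
f=ctrl.grab_frame('wrist')
p=np.array([ray(f,*c,.028) for c in((246,183),(304,183),(302,267),(250,267))]);print(p.round(4),p.mean(0));
d=p[1]-p[0]+p[2]-p[3];e=p[0]+p[1]-p[2]-p[3]
print(np.degrees(np.arctan2(d[1],d[0])),np.degrees(np.arctan2(e[1],e[0])))"
```

```text
[[ 0.4785 -0.266   0.028 ]
 [ 0.4479 -0.2913  0.028 ]
 [ 0.4066 -0.2419  0.028 ]
 [ 0.4367 -0.217   0.028 ]] [ 0.44245077 -0.25405309  0.028     ]
-140.40270757156037 -49.80454795291659
```

The cutter is centred and aligned within 1°, its frame spanning (246,183) to (302,267). Descending to grip.

```bash
python3 -m jog '[1,-1,-26,0,0,0,-0.5,0,0,-24,0,0,0,-0.5,0,0,-18,0,0,0,-0.5,0,0,-5,0,0,0,-0.5,0,0,0,0,0,0,0,0,0,0,0,0,0,0.2,0,0,0,0,0,0,0.4,0,0,0,0,0,0,1,0,0,0,0,0,0,1]' 30; python3 -c "
from h import *
st()"
```

```text
clock: 11.28
tool_pos: [0.4441, -0.2527, 0.1823]
tcp_rot: [[-0.769, -0.639, 0.002], [-0.639, 0.769, -0.001], [-0.001, -0.002, -1.0]]
wrist_force: [-0.5, 1.2, 3.6]
grip_width: 0.456
t 11.28 tcp [ 444.1 -252.7  182.3] grasp [ 444.4 -252.8   27.3] R [[-0.769, -0.639, 0.002], [-0.639, 0.769, -0.001], [-0.001, -0.002, -1.0]] F [-0.5  1.2  3.6] T [ 0.49  0.02 -0.01] w 0.456 q [-12.1  20.8 -20.4   0.  -48.7  51.8]
```

```bash
python3 -m jog '[0,0,8,0,0,0,1,0,0,25,0,0,0,1,0,0,35,0,0,0,1,0,0,20,0,0,0,1,0,0,0,0,0,0,1,0,0,0,0,0,0,1]'; python3 -c "
from h import *
st()
f=ctrl.grab_frame('wrist');crop(f,'w7.png',0,0,560,420,1)
"
```

```text
clock: 11.78
tool_pos: [0.4438, -0.2528, 0.2711]
tcp_rot: [[-0.769, -0.639, 0.004], [-0.639, 0.769, -0.001], [-0.002, -0.003, -1.0]]
wrist_force: [-0.7, 0.5, -1.5]
grip_width: 0.464
t 11.78 tcp [ 443.8 -252.8  271.1] grasp [ 444.4 -252.9  116.1] R [[-0.769, -0.639, 0.004], [-0.639, 0.769, -0.001], [-0.002, -0.003, -1.0]] F [-0.7  0.5 -1.5] T [ 0.04  0.03 -0.05] w 0.464 q [-12.1  14.9 -13.6  -0.  -61.2  51.8]
```

View pics/w7.png

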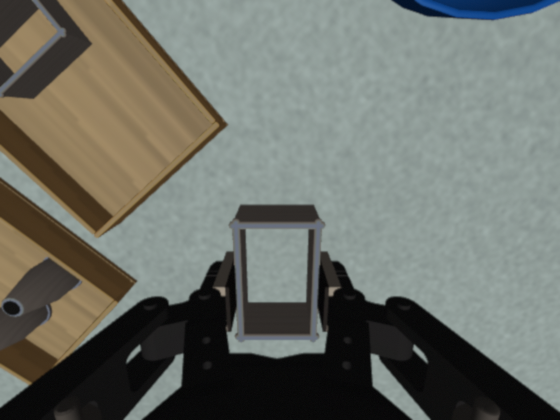

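The cutter is held level. Carrying it to the near half of the cutter tray while turning -50°.

```bash
python3 -m jog '[20,3.4,0,0,0,-7.1,1,20,3.4,0,0,0,-7.1,1,20,3.4,0,0,0,-7.1,1,20,3.4,0,0,0,-7.1,1,20,3.4,0,0,0,-7.1,1,20,3.4,0,0,0,-7.1,1,20,3.4,-10,0,0,-7.1,1,0,0,-25,0,0,0,1,0,0,-15,0,0,0,1,0,0,0,0,0,0,1]'; python3 -c "
from h import *
st()
f=ctrl.grab_frame('scene');crop(f,'s6.png',200,190,340,330,5)
f=ctrl.grab_frame('wrist');crop(f,'w8.png',0,0,560,420,1)
"
```

```text
clock: 12.67
tool_pos: [0.5818, -0.2282, 0.2136]
tcp_rot: [[-0.985, 0.174, -0.01], [0.174, 0.985, 0.003], [0.01, 0.001, -1.0]]
wrist_force: [-0.6, -0.5, -1.4]
grip_width: 0.463
t 12.67 tcp [ 581.8 -228.2  213.6] grasp [ 580.3 -227.7   58.6] R [[-0.985, 0.174, -0.01], [0.174, 0.985, 0.003], [0.01, 0.001, -1.0]] F [-0.6 -0.5 -1.4] T [-0.02  0.14 -0.  ] w 0.463 q [ -7.1  29.8   0.3  -0.1 -61.1  -2.8]
```

View pics/s6.png

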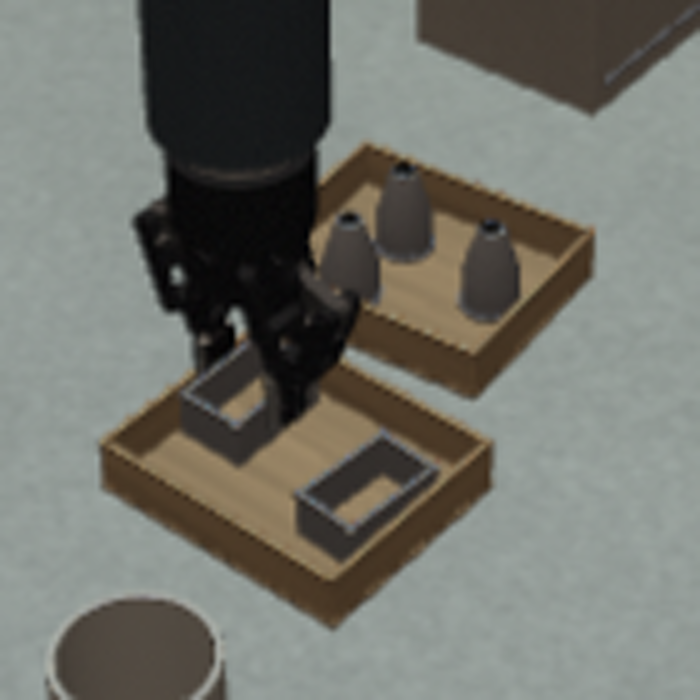

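View pics/w8.png

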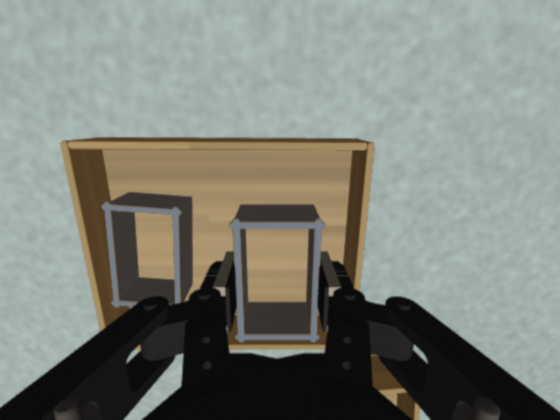

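The cutter is above the tray, parallel to the sample and clear of the walls. Lowering it.

```bash
python3 -m jog '[2,0,-12,0,0,0,1,0,0,-8,0,0,0,1,0,0,-3,0,0,0,1,0,0,0,0,0,0,1,0,0,0,0,0,0,1]'; python3 -c "
from h import *
st()"
```

```text
clock: 13.18
tool_pos: [0.5855, -0.229, 0.1962]
tcp_rot: [[-0.985, 0.173, -0.0], [0.173, 0.985, -0.0], [0.0, -0.0, -1.0]]
wrist_force: [0.0, 0.5, 0.4]
grip_width: 0.46
t 13.18 tcp [ 585.5 -229.   196.2] grasp [ 585.5 -229.    41.2] R [[-0.985, 0.173, -0.0], [0.173, 0.985, -0.0], [0.0, -0.0, -1.0]] F [0.  0.5 0.4] T [-0.   -0.01 -0.03] w 0.46 q [ -7.1  31.   -0.6   0.  -58.4  -2.8]
```

```bash
python3 -m jog '[0,0,-6,0,0,0,1,0,0,-3,0,0,0,1,0,0,-1,0,0,0,1,0,0,0,0,0,0,1,0,0,0,0,0,0,1]'; python3 -c "
from h import *
st()"
```

```text
clock: 13.6
tool_pos: [0.5855, -0.2288, 0.1863]
tcp_rot: [[-0.985, 0.173, 0.0], [0.173, 0.985, 0.0], [-0.0, 0.0, -1.0]]
wrist_force: [-0.8, 0.6, 1.3]
grip_width: 0.462
t 13.6 tcp [ 585.5 -228.8  186.3] grasp [ 585.6 -228.8   31.3] R [[-0.985, 0.173, 0.0], [0.173, 0.985, 0.0], [-0.0, 0.0, -1.0]] F [-0.8  0.6  1.3] T [ 0.25  0.25 -0.02] w 0.462 q [ -7.1  31.5  -1.2  -0.  -57.2  -2.8]
```

Force shows light contact. Releasing, with only a small opening, and rising.

```bash
python3 -m jog '[0,0,0,0,0,0,0,0,0,0,0,0,0,-0.2,0,0,0,0,0,0,-0.2,0,0,0,0,0,0,-0.2,0,0,20,0,0,0,-0.2,0,0,35,0,0,0,-0.2,0,0,40,0,0,0,-0.2,0,0,20,0,0,0,-0.2,0,0,0,0,0,0,-0.2]'; python3 -c "
from h import *
st()
f=ctrl.grab_frame('wrist');crop(f,'w9.png',0,0,560,420,1)
"
```

```text
clock: 14.35
tool_pos: [0.5869, -0.2295, 0.3079]
tcp_rot: [[-0.985, 0.173, 0.011], [0.172, 0.985, -0.004], [-0.011, -0.002, -1.0]]
wrist_force: [-0.3, -0.3, 0.1]
grip_width: 0.594
t 14.35 tcp [ 586.9 -229.5  307.9] grasp [ 588.5 -230.   152.9] R [[-0.985, 0.173, 0.011], [0.172, 0.985, -0.004], [-0.011, -0.002, -1.0]] F [-0.3 -0.3  0.1] T [-0.03 -0.08 -0.05] w 0.594 q [ -7.1  25.8   8.2   0.1 -71.8  -2.8]
```

View pics/w9.png

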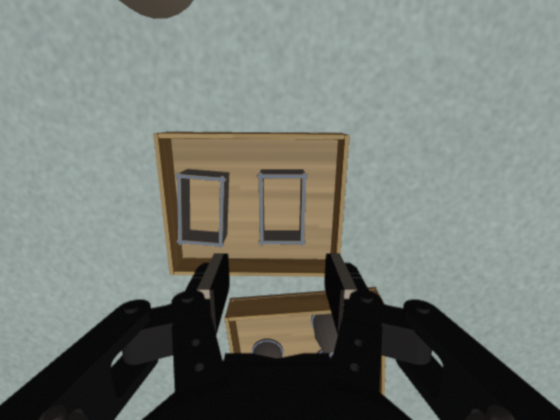

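Both cutters lie in the cutter tray, at (200,208) and (282,207). Moving on to the tin bar.

```bash
python3 -m jog '[6,38,5,0,0,0,0,6,38,5,0,0,0,0,6,38,0,0,0,0,0,6,38,0,0,0,0,0,6,38,0,0,0,0,0,6,38,0,0,0,0,0,6,38,0,0,0,0,0,6,38,0,0,0,0.2,0,6,38,0,0,0,0.3,0,6,38,0,0,0,0.3,0]'; python3 -m jog '[6,38,0,0,0,0.3,0.2,6,38,0,0,0,0.3,0.2,6,18,0,0,0,0.3,0.2,0,0,-20,0,0,0,0.2,0,0,0,0,0,0,0.2,0,0,0,0,0,0,0.2]' ; python3 -c "
from h import *
st()
f=ctrl.grab_frame('wrist');crop(f,'w10.png',0,0,560,420,1)
"
```

```text
clock: 15.23
tool_pos: [0.6452, 0.153, 0.3098]
tcp_rot: [[-0.987, 0.159, -0.002], [0.159, 0.987, -0.001], [0.002, -0.001, -1.0]]
wrist_force: [0.4, -0.7, 0.5]
grip_width: 0.503
clock: 15.73
tool_pos: [0.663, 0.2449, 0.2885]
tcp_rot: [[-0.99, 0.144, -0.005], [0.144, 0.99, -0.003], [0.004, -0.003, -1.0]]
wrist_force: [0.4, -0.1, 0.5]
grip_width: 0.396
t 15.73 tcp [663.  244.9 288.5] grasp [662.2 244.5 133.5] R [[-0.99, 0.144, -0.005], [0.144, 0.99, -0.003], [0.004, -0.003, -1.0]] F [ 0.4 -0.1  0.5] T [-0.06 -0.02 -0.01] w 0.396 q [ 32.9  35.4  21.6  -0.  -76.5 -41.1]
```

View pics/w10.png

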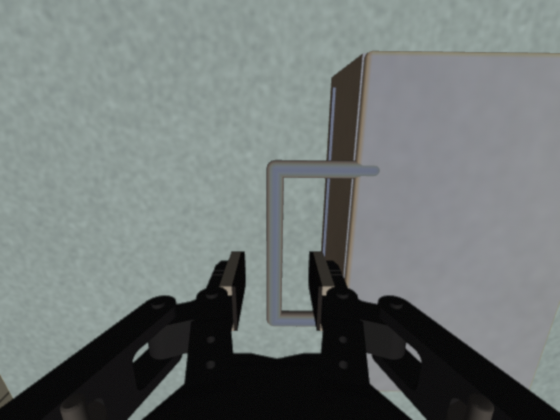

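The bar runs vertically at column 275, rows 168 to 318, between the jaws. The window is to its right, with the lid edge at about column 350.

```bash
python3 -c "
from h import *
f=ctrl.grab_frame('wrist')
a=ray(f,275,168,.0945);b=ray(f,275,318,.0945);print(a,b,(a+b)/2,np.degrees(np.arctan2(a[0]-b[0],a[1]-b[1])), ray(f,348,240,.0985))"
```

```text
[0.65551477 0.1941447  0.0945    ] [0.67032164 0.29487573 0.0945    ] [0.66291821 0.24451021 0.0945    ] -171.637742862565 [0.61812962 0.24299298 0.0985    ]
```

```bash
python3 -m jog '[0,0,-15,0,0,0,0.2,0.5,0,-15,0,0,0,0.2,0,0,-8,0,0,0,0.2,0,0,0,0,0,0,0.2,0,0,0,0,0,0,0.5,0,0,0,0,0,0,0.7,0,0,0,0,0,0,1,0,0,0,0,0,0,1,0,0,0,0,0,0,1]' 50; python3 -c "
from h import *
st()
f=ctrl.grab_frame('wrist');crop(f,'w11.png',0,0,560,420,1)
"
```

```text
clock: 16.58
tool_pos: [0.6638, 0.2451, 0.2542]
tcp_rot: [[-0.99, 0.144, 0.0], [0.144, 0.99, 0.0], [-0.0, 0.0, -1.0]]
wrist_force: [-3.9, -0.8, 2.3]
grip_width: 0.094
t 16.58 tcp [663.8 245.1 254.2] grasp [663.9 245.1  99.2] R [[-0.99, 0.144, 0.0], [0.144, 0.99, 0.0], [-0.0, 0.0, -1.0]] F [-3.9 -0.8  2.3] T [-0.03  1.39 -0.14] w 0.094 q [ 32.9  36.5  18.4  -0.  -71.9 -41.1]
```

View pics/w11.png

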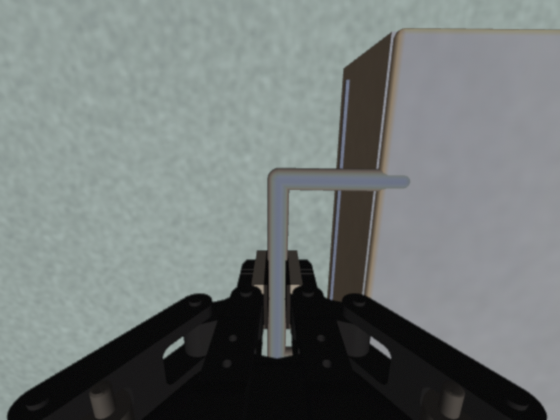

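The bar is firmly pinched (about 8 mm reading for a 10 mm bar). I'll work out the arc, tilting the tool by half the lid angle.

```bash
cat > arc.py <<'E'
from h import *
a=np.radians(-8.4);X=np.array([np.cos(a),np.sin(a),0]);Y=np.array([-np.sin(a),np.cos(a),0]);Z=np.array([0,0,1.])
B0=np.array([663.5,244.8,94.5]);H=B0-185*X-4*Z
L=159.7
def tcp(th,ph):
    t=np.radians(th)+np.arctan2(4,185);p=np.radians(ph)
    return H+185.04*(np.cos(t)*X+np.sin(t)*Z)+L*(-np.sin(p)*X+np.cos(p)*Z)
if __name__=="__main__":
    print("H",H,"axis/deg",-Y)
    prev=tcp(0,0)
    for th in range(5,61,5):
        c=tcp(th,th/2);print(th,np.round(c,1),"d",np.round(c-prev,1));prev=c
    s=ctrl.state();R=np.array(s["tcp_rot"])
    b=np.array(s["tool_pos"])*1000+R[:,2]*L-H
    print("lid est",np.degrees(np.arctan2(b[2],b@X))-1.24,"r",np.hypot(b[2],b@X),"tilt",np.degrees(np.arctan2(R[:,2]@X,-R[2,2])),"lateral",b@Y)
E
python3 arc.py
```

```text
H [480.4846184  271.82536028  90.5       ] axis/deg [-0.14608303 -0.98927233 -0.        ]
5 [655.6 246.  270.2] d [-7.9  1.2 16. ]
10 [646.3 247.3 285.7] d [-9.3  1.4 15.5]
15 [635.6 248.9 300.6] d [-10.6   1.6  14.9]
20 [623.7 250.7 314.8] d [-11.9   1.8  14.2]
25 [610.5 252.6 328.2] d [-13.2   1.9  13.4]
30 [596.1 254.8 340.7] d [-14.4   2.1  12.5]
35 [580.6 257.  352.2] d [-15.5   2.3  11.5]
40 [564.1 259.5 362.5] d [-16.5   2.4  10.4]
45 [546.6 262.1 371.7] d [-17.5   2.6   9.1]
50 [528.3 264.8 379.5] d [-18.3   2.7   7.8]
55 [509.3 267.6 386. ] d [-19.1   2.8   6.5]
60 [489.6 270.5 391. ] d [-19.7   2.9   5. ]
lid est -0.043705834632876917 r 185.36241424998448 tilt 0.009063106643768025 lateral 0.4178139220036165
```

```bash
python3 -m jog '[-3.9,0.6,8,-0.18,-1.24,0,1,-4,0.6,8,-0.18,-1.24,0,1,-4.6,0.7,7.8,-0.18,-1.24,0,1,-4.7,0.7,7.7,-0.18,-1.24,0,1,-5.3,0.8,7.5,-0.18,-1.24,0,1,-5.3,0.8,7.4,-0.18,-1.24,0,1,0,0,0,0,0,0,1]' 50; python3 arc.py | tail -1;  python3 -c "
from h import *
st()"
```

```text
clock: 17.22
tool_pos: [0.6351, 0.2493, 0.3021]
tcp_rot: [[-0.981, 0.143, 0.133], [0.142, 0.99, -0.019], [-0.134, 0.001, -0.991]]
wrist_force: [0.6, -2.0, -3.0]
grip_width: 0.092
lid est 15.48018790298059 r 185.5739324840636 tilt 7.7282039380287255 lateral 0.49510112321621114
t 17.22 tcp [635.1 249.3 302.1] grasp [655.8 246.4 148.5] R [[-0.981, 0.143, 0.133], [0.142, 0.99, -0.019], [-0.134, 0.001, -0.991]] F [ 0.6 -2.  -3. ] T [-0.56  0.26 -0.19] w 0.092 q [ 36.   29.6  11.1   5.9 -66.1 -46.3]
```

Works well: about 15°, small forces. Continuing.

```bash
python3 -m jog '[-5.9,0.9,7.1,-0.18,-1.24,0,1,-6,0.9,7.1,-0.18,-1.24,0,1,-6.5,1,6.7,-0.18,-1.24,0,1,-6.7,0.9,6.7,-0.18,-1.24,0,1,-7.2,1.1,6.3,-0.18,-1.24,0,1,-7.2,1,6.2,-0.18,-1.24,0,1,-7.7,1.2,5.8,-0.18,-1.24,0,1,-7.8,1.1,5.7,-0.18,-1.24,0,1,0,0,0,0,0,0,1]'; python3 arc.py | tail -1;  python3 -c "
from h import *
st()"
```

```text
clock: 17.97
tool_pos: [0.5801, 0.2574, 0.3534]
tcp_rot: [[-0.943, 0.143, 0.302], [0.136, 0.99, -0.042], [-0.305, 0.001, -0.952]]
wrist_force: [3.0, -1.8, -0.2]
grip_width: 0.091
lid est 35.33108807033597 r 186.03785518801172 tilt 17.7649165175674 lateral 0.7127909840537908
t 17.97 tcp [580.1 257.4 353.4] grasp [627.  250.9 205.8] R [[-0.943, 0.143, 0.302], [0.136, 0.99, -0.042], [-0.305, 0.001, -0.952]] F [ 3.  -1.8 -0.2] T [-0.54 -0.03 -0.24] w 0.091 q [ 41.6  20.   -1.   15.8 -58.2 -56.9]
```

```bash
python3 -m jog '[-8.2,1.2,5.2,-0.18,-1.24,0,1,-8.3,1.2,5.2,-0.18,-1.24,0,1,-8.7,1.3,4.6,-0.18,-1.24,0,1,-8.8,1.3,4.5,-0.18,-1.24,0,1,-9.1,1.3,3.9,-0.18,-1.24,0,1,-9.2,1.4,3.9,-0.18,-1.24,0,1,-9.5,1.4,3.3,-0.18,-1.24,0,1,-9.6,1.4,3.2,-0.18,-1.24,0,1,0,0,0,0,0,0,1,0,0,0,0,0,0,1]'; python3 arc.py | tail -1;  python3 -c "
from h import *
st()"
```

```text
clock: 18.8
tool_pos: [0.5102, 0.268, 0.3867]
tcp_rot: [[-0.876, 0.143, 0.46], [0.127, 0.99, -0.065], [-0.465, 0.002, -0.885]]
wrist_force: [4.8, -1.9, 3.2]
grip_width: 0.092
lid est 54.818455719121964 r 186.64599307145707 tilt 27.70265733883786 lateral 1.0488000161205182
t 18.8 tcp [510.2 268.  386.7] grasp [581.6 257.9 249.5] R [[-0.876, 0.143, 0.46], [0.127, 0.99, -0.065], [-0.465, 0.002, -0.885]] F [ 4.8 -1.9  3.2] T [-0.52 -0.58 -0.31] w 0.092 q [ 48.8  10.6 -15.3  29.6 -52.1 -73. ]
```

```bash
python3 -m jog '[-10,1.4,2,-0.18,-1.24,0,1,-10.2,1.5,1.9,-0.18,-1.24,0,1,0,0,0,0,0,0,1,0,0,0,0,0,0,1,0,0,0,0,0,0,1,0,0,0,0,0,0,1]'; python3 arc.py | tail -1;  python3 -c "
from h import *
st()
f=ctrl.grab_frame('scene');crop(f,'s7.png',150,30,420,230,2.9)
f=ctrl.grab_frame('wrist');crop(f,'w12.png',0,0,560,420,1)
f=ctrl.grab_frame('top');crop(f,'t7.png',110,110,450,350,2.3)
"
```

```text
clock: 19.3
tool_pos: [0.4911, 0.2709, 0.3914]
tcp_rot: [[-0.854, 0.144, 0.499], [0.125, 0.99, -0.071], [-0.504, 0.002, -0.863]]
wrist_force: [6.3, -2.9, 5.6]
grip_width: 0.09
lid est 59.52342625238986 r 186.74224200201581 tilt 30.290128076623205 lateral 1.1595239240512358
t 19.3 tcp [491.1 270.9 391.4] grasp [568.5 260.  257.5] R [[-0.854, 0.144, 0.499], [0.125, 0.99, -0.071], [-0.504, 0.002, -0.863]] F [ 6.3 -2.9  5.6] T [-0.8  -1.52 -0.44] w 0.09 q [ 50.9   8.4 -19.1  33.8 -51.  -78.2]
```

View pics/s7.png

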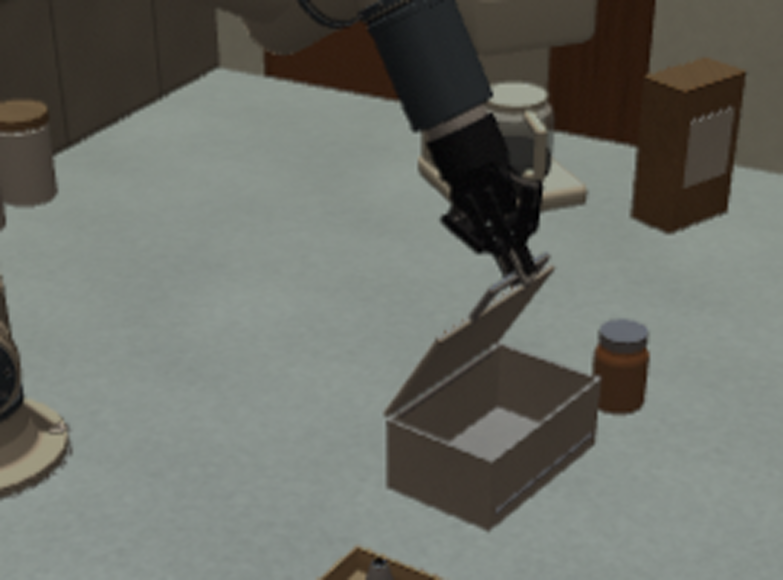

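View pics/w12.png

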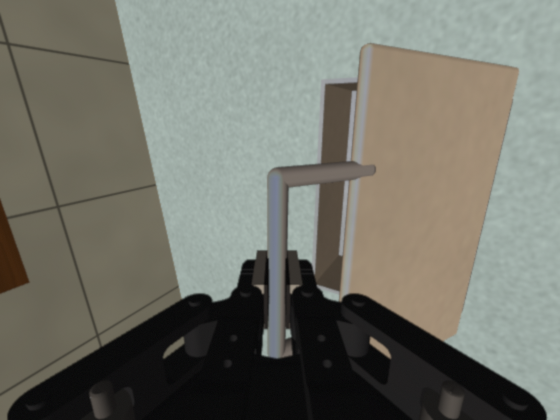

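View pics/t7.png

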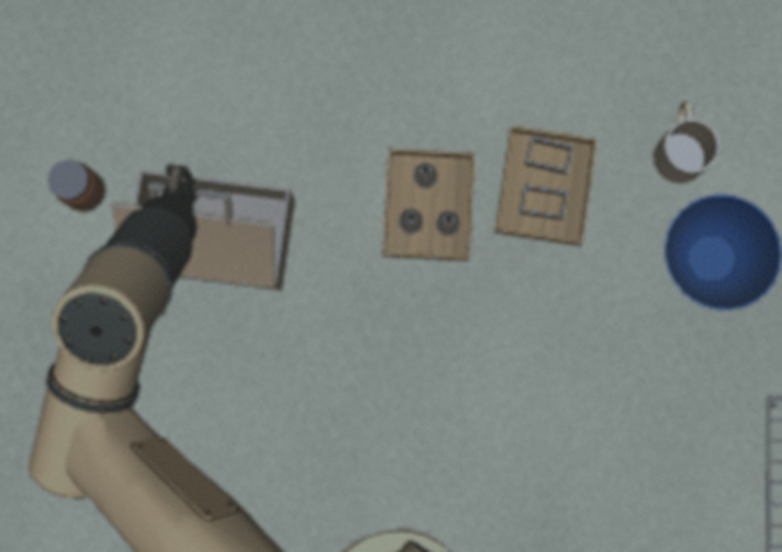

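The lid stands open with the bow held, and all the objects are in their trays. I'll check the angle independently by projecting lid models at 55, 60 and 65° into the scene view.

Run:
```python
from arc import *
f=ctrl.grab_frame("scene")
x0,y0,k=270,100,7
im=f["img"][y0:y0+85,x0:x0+85+15,::-1]
im=cv2.resize(im,None,fx=k,fy=k,interpolation=cv2.INTER_CUBIC).copy()
for th,col in((55,(255,0,0)),(60,(0,255,0)),(65,(0,0,255))):
    t=np.radians(th);u=np.cos(t)*X+np.sin(t)*Z;n=-np.sin(t)*X+np.cos(t)*Z
    P=[H+r*u+y*Y+h*n for r,y,h in((0,-110,4),(140,-110,4),(140,110,4),(0,110,4))]
    q=proj(f,np.array(P)/1000);print(th,q.round(1).tolist())
    q=((q-[x0,y0]+.5)*k).astype(int);cv2.polylines(im,[q.reshape(-1,1,2)],True,col,1)
cv2.imwrite("pics/s8.png",im)
```

```text
55 [[281.5, 173.9], [302.9, 149.4], [342.2, 122.9], [320.2, 147.0]]
60 [[281.5, 173.9], [300.1, 146.5], [339.6, 120.3], [320.1, 147.1]]
65 [[281.5, 174.0], [297.1, 143.9], [336.8, 117.9], [320.1, 147.2]]
```

View pics/s8.png

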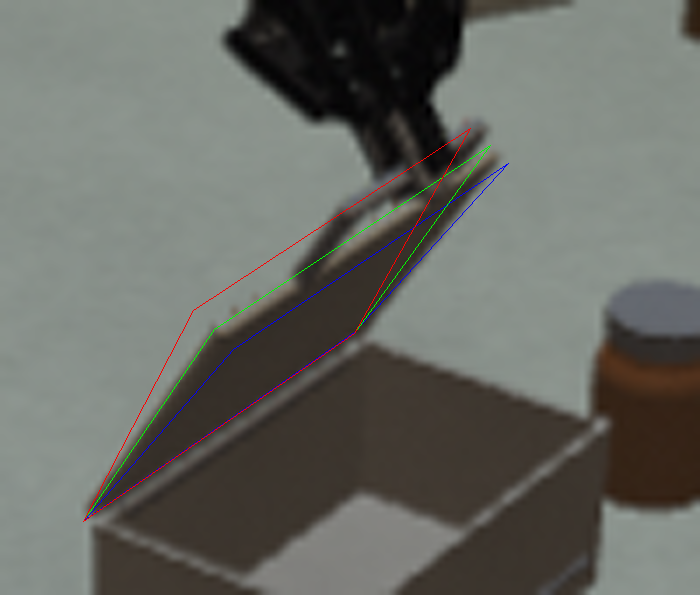

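The image puts the lid at about 60°: its edge vectors match the 60° outline, allowing a 1 px offset. That agrees with the 59.5° from the tool pose. Handing in.

```bash
python3 arc.py | tail -1; python3 -c "
from h import *
st();print(ctrl.finish_job())"
```

```text
lid est 59.49849669702485 r 186.70121297836846 tilt 30.28560919908321 lateral 1.1956289882257487
t 19.5 tcp [491.2 271.  391.3] grasp [568.6 260.  257.4] R [[-0.854, 0.144, 0.499], [0.125, 0.99, -0.071], [-0.504, 0.002, -0.864]] F [ 5.9 -3.   5.1] T [-0.76 -1.53 -0.39] w 0.091 q [ 50.8   8.4 -19.1  33.8 -50.9 -78.2]
the job is handed in; nothing more can be done
None
```

The baking kit is put away and the tin lid is open at about 60°, still held by the gripper; I handed the job in at 19.5 s.

- **Trays:** Both loose nozzles stand upright in the nozzle tray and the loose cutter lies flat in the cutter tray. The two pieces that were already there are still in place, as the last top view shows.
- **Lid angle:** The tool pose gave 59.5° from shut, and a lid outline projected into the scene view matched 60° to within about 1 pixel.
- **Forces:** The wrist force at the end was about 8 N.
- **Disagreement:** The tool pose put the bar 186.7 mm from the hinge instead of 185 mm, which I take as small calibration or grip error and left alone.
- **Other items:** I did not touch the bowl, mug or jar. They look unmoved in the last top view, though I did not measure them.

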